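Load the jaw-blank rail and bolt it shut

ROBOT

A 6-joint arm with a two-finger parallel gripper is mounted at the origin on the work surface. World frame = base frame: x ahead of the robot, y to its left, z up, the work surface at z = 0. Lengths are in mm, angles in rad, forces in N, time in s.
With the tool pointing down it reaches from about 400 to 925 mm from the base axis. Payload 12.5 kg.
Tool frame: the origin (TCP) lies on the centre line of the jaws, within the pads' length; the fingertips stand 25 mm ahead of it and the grasp point (between the pads) lies 6 mm ahead of it (env.tip_extent is the distance from the TCP to the fingertips, in mm); x points along the fingers, z is the direction in which the jaws open and shut, and the axes are right-handed (so a half turn about x gives the same grasp; the last joint's range is limited). The gripper opens to 95 mm and grips with 3 to 60 N. Pads are 20 mm wide; open, the fingers measure 119 mm over their backs; the gripper's body (75 mm by 180 mm) begins 59 mm behind the grasp point.
Start: joints at [1.058, 0.491, 1.559, -0, 1.092, -0.106], TCP at [247.281, 574.02, 214.861] pointing down, gripper open.
Joint ranges: [-3.1, 3.1], [-0.84, 2.19], [0.05, 2.79], [-1.13, 4.28], [0.06, 2.93], [-2.69, 2.69]. Speed limits (rad/s): [2.22, 2.22, 2.79, 3.14, 3.14, 3.14].

INTERFACE

Orientations are given as [roll, pitch, yaw] about the fixed x, y, z axes, in that order (R = Rz(yaw) Ry(pitch) Rx(roll)).
In Python, from cell import env gives the robot as it stands.
- The arm moves only by the tool step_arm, never from a script. Its argument "rows" is a list of rows, each a list of 6 numbers: the shift along the tool's x, y, z in mm, then the turn, a rotation vector about the tool's x, y, z in rad. In form: [[x, y, z, wx, wy, wz], ...]. A call has 1 to 8 rows; each row shifts and turns the pose as measured when the row begins, along the tool's axes as they then stand; what a row does not reach is not made up. A row lasts 1/8 s, in which the tool goes at most 62.5 mm and 10.7 degrees, less where a joint would pass 70% of its speed; a pose out of reach is approached as far as the arm can. A call is refused whole if a number of a shift passes 62.5 or a number of a turn 0.188, either way. A call with a gripper value outside its range is refused whole. "grip" is the finger opening in mm, from 0 to 95.1, set as the call begins (left out, the last holds). The fingers move at their own pace and stop on an object; the grip force is fixed at half the most. Time passes only in rows, so rows that do not move let the fingers close. It gives the time, the measured TCP pose, the force and the opening at its end, in the units of the state.
- env.state(): the state, without advancing time (a new reading comes with each control period).
- env.read_camera(name): name is "side" or "top"; returns the picture (400x640x3 uint8, red, green, blue); there is no depth.
- env.get_calibration(name): a dict with "fx", "fy", "cx", "cy" (pixels), "D" ([k1, k2, p1, p2, k3] as OpenCV has them; the pictures are not rectified), "pose" (4x4, takes a point from camera to world coordinates). Camera axes: x right, y down, z forward; pixel columns grow to the right and rows downward; lengths in mm; the calibration is good to about 2 mm. A picture is of the moment at which its call begins. get_calibration takes no time and is no camera call.
- env.job_done(): hands the job in, once; it reports no verdict.
The state is a dict: "t": time; "joints": joint angles; "qvel": joint speeds; "tau": joint torques, N m; "eef_pos": TCP position; "tcp_rot": TCP orientation; "ft_force": force on the tool from outside, world axes, zero at the start; "moment": the same for the moment, N m; "opening": opening from 0.0 (shut) to 1.0 (fully open).
Only numpy, scipy, OpenCV 4.12 (cv2) and the standard library are available. Lean on these libraries where they do the work, as an engineer would, in place of code of your own. Each camera call takes 0.05 s, during which the arm holds its last target.

TASK

Push the row of four aluminium jaw blanks along the channel as one train, pushing only on the last blank and without letting the row come apart, until the first blank sits fully home against the end stop. Then push the sliding bolt by its upright tab all the way across the channel behind the last blank to lock them in. Only push with the fingertips: take nothing between the fingers, lift nothing, leave the other things on the bench alone, and finish clear of everything.

Things in the scene. Friction and masses are not known exactly. Their poses are not given: they have to be found in the camera images.
- rail: dark steel channel fixed to the bench, 300 mm long, 66 mm wide. Origin: its middle, at bench height; x runs along the channel to the end stop (the robot's left, within 23 degrees), y towards the robot's side (the bolt), z up. Floor 8 mm above the bench, 43 mm wide; two 6 mm side walls, tops 18 mm above the bench; the end away from the stop is open
- stop: steel frame clamped to the channel at a varying place: end stop plate across the channel, 15 mm thick, top 44 mm above the bench; low side bar (18 mm high); bolt's bed. Fixed. Origin: middle of the stop plate's inner face, at bench height (90 to 130 mm along the rail's x); axes as the rail's. The row, when home, fills x = -136 to 0 mm
- bolt_guide (a point): centre of the top of the guide bridge over the bolt, 38 mm above the bench, at x = -146, y = 38 mm in the stop's frame; fixed, 28 mm long (x), 10 mm (y). It stands on the bolt's bed: 18 mm high, 46 mm long in x, from the channel out to y = 106 mm. Axes as the rail's
- blank1: aluminium chuck-jaw blank, a rectangular block 34 mm long (its x, along the channel), 40 mm wide (its y), 36 mm tall, two small dark bolt holes on top, about 0.13 kg. Origin: centre of its underside. The first of the row, nearest the end stop, in the channel; starts 60 to 100 mm short of the stop. Its x points to the stop
- blank2: aluminium chuck-jaw blank, a rectangular block 34 mm long (its x, along the channel), 40 mm wide (its y), 36 mm tall, two small dark bolt holes on top, about 0.13 kg. Origin: centre of its underside. Second of the row, touching the first
- blank3: aluminium chuck-jaw blank, a rectangular block 34 mm long (its x, along the channel), 40 mm wide (its y), 36 mm tall, two small dark bolt holes on top, about 0.13 kg. Origin: centre of its underside. Third of the row
- blank4: aluminium chuck-jaw blank, a rectangular block 34 mm long (its x, along the channel), 40 mm wide (its y), 36 mm tall, two small dark bolt holes on top, about 0.13 kg. Origin: centre of its underside. The last of the row, farthest from the end stop; the one to push on (its rear face is 17 mm behind its origin, its top 44 mm above the bench)
- bolt (a joint): travel of the sliding steel bolt, m: 0 (to 0.004 at the start) = drawn back clear of the channel, 0.044 = fully across, at its stop. It slides along the rail's -y with about 1.5 N of friction and stays where left. Bar 12 x 12 mm, 19.5 to 31.5 mm above the bench, crossing at x = -152 to -140 mm in the stop's frame: 4 mm behind the row when that is home; a row well short blocks it
- bolt_tab (a point): centre of the upright tab at the bolt's outer end: a steel plate 26 mm wide (x), 8 mm thick (y), from 19.5 to 59.5 mm above the bench; it moves with the bolt. At travel 0 it is at x = -146, y = 96 mm in the stop's frame. Axes as the rail's; push its +y face (the robot's side) towards -y
- spare: spare jaw blank, same size as those in the row, standing on the bench beyond the channel; leave alone. Origin: centre of underside
- chuck_key: steel T-handled chuck key, 120 mm long with a 90 mm crossbar, lying beyond the channel, 20 mm high; leave alone. Origin: under its middle
- collar: steel collar, 48 mm across, 22 mm high, on the robot's side of the channel; leave alone. Origin: centre of underside
- bush: flanged brass bush, 38 mm across, 42 mm high, on the robot's side of the channel; leave alone. Origin: centre of underside
- oil_can: steel oil can with a thin spout, 72 mm across, 153 mm high, far to the robot's left; leave alone. Origin: centre of underside
- wrench: steel wrench lying to the robot's right; leave alone. Origin: under its middle
- tool_holder: dark steel lathe tool holder with a square tool bit, 50 x 60 mm, 62 mm high, to the robot's right; leave alone. Origin: centre of underside
Not all that is in view belongs to the job. Leave any purple look-alike of the blank1 alone.

How it is judged (in metres and radians):
On the way, in this order (a step that is already met when the one before it is completed fails the run):
1. all four blanks are home against the end stop (within 3 mm) while the bolt is still drawn back (x of blank1 in the frame of stop above -0.02 m and x of blank2 in the frame of stop above -0.054 m and x of blank3 in the frame of stop above -0.088 m and x of blank4 in the frame of stop above -0.122 m and z of blank1 in the frame of rail between 0.005 and 0.011 m and z of blank2 in the frame of rail between 0.005 and 0.011 m and z of blank3 in the frame of rail between 0.005 and 0.011 m and z of blank4 in the frame of rail between 0.005 and 0.011 m and y of blank1 in the frame of rail between -0.004 and 0.004 m and y of blank2 in the frame of rail between -0.004 and 0.004 m and y of blank3 in the frame of rail between -0.004 and 0.004 m and y of blank4 in the frame of rail between -0.004 and 0.004 m and value of joint bolt below 0.015 m), for 0.2 s.
2. the bolt is across behind the last blank (value of joint bolt above 0.04 m and x of blank1 in the frame of stop above -0.02 m and x of blank2 in the frame of stop above -0.054 m and x of blank3 in the frame of stop above -0.088 m and x of blank4 in the frame of stop above -0.122 m), for 0.2 s.
At the end, for the whole second after the job is handed in: The four blanks stand in the channel, each within 3 mm of its home place against the end stop, on the channel floor and at rest, and the bolt is at least 40 of its 44 mm across behind them (all of step 2 and z of blank1 in the frame of rail between 0.005 and 0.011 m and z of blank2 in the frame of rail between 0.005 and 0.011 m and z of blank3 in the frame of rail between 0.005 and 0.011 m and z of blank4 in the frame of rail between 0.005 and 0.011 m and y of blank1 in the frame of rail between -0.004 and 0.004 m and y of blank2 in the frame of rail between -0.004 and 0.004 m and y of blank3 in the frame of rail between -0.004 and 0.004 m and y of blank4 in the frame of rail between -0.004 and 0.004 m and linear speed of each of blank1, blank2, blank3, blank4 below 0.01 m/s); the robot touches nothing.
It fails at once if a blank of the row is lifted (8 mm) or tipped (0.3 rad) (z of any of blank1, blank2, blank3, blank4 in the frame of rail above 0.016 m or angle between any of blank1, blank2, blank3, blank4's own z axis and vertical above 0.3 rad).
It fails at once if the row comes apart: a gap of 8 mm between neighbours (distance between blank1 and blank2 above 0.042 m or distance between blank2 and blank3 above 0.042 m or distance between blank3 and blank4 above 0.042 m).
It fails at once if a blank of the row or the bolt's tab is taken between the fingers (the grasp point is inside it) ((x of the grasp point in the frame of blank1 between -0.015 and 0.015 m and y of the grasp point in the frame of blank1 between -0.018 and 0.018 m and z of the grasp point in the frame of blank1 between 0 and 0.035 m) or (x of the grasp point in the frame of blank2 between -0.015 and 0.015 m and y of the grasp point in the frame of blank2 between -0.018 and 0.018 m and z of the grasp point in the frame of blank2 between 0 and 0.035 m) or (x of the grasp point in the frame of blank3 between -0.015 and 0.015 m and y of the grasp point in the frame of blank3 between -0.018 and 0.018 m and z of the grasp point in the frame of blank3 between 0 and 0.035 m) or (x of the grasp point in the frame of blank4 between -0.015 and 0.015 m and y of the grasp point in the frame of blank4 between -0.018 and 0.018 m and z of the grasp point in the frame of blank4 between 0 and 0.035 m) or (x of the grasp point in the frame of bolt_tab between -0.012 and 0.012 m and y of the grasp point in the frame of bolt_tab between -0.0038 and 0.0038 m and z of the grasp point in the frame of bolt_tab between -0.02 and 0.019 m)).
It fails at once if the fingers push (over 3 N) on another blank than the last (contact force between the fingers and blank1 above 3 N or contact force between the fingers and blank2 above 3 N or contact force between the fingers and blank3 above 3 N).
It fails at once if another thing on the bench is moved by more than 25 mm (distance of any of spare, chuck_key, collar, bush, oil_can, wrench, tool_holder from where it was at the start of the episode above 0.025 m).
It also fails if it takes over 48 s, if anything falls off the work surface, if the arm or the gripper's body presses on something with over 40 N, if the wrist force passes 120 N, or if a joint passes its speed limit or range.

## Working session

There is one attempt and no reset: what is moved stays moved. The work goes in short steps, Python scripts to look and compute and a tool call to move; the robot and the scene stay as the last step left them, time stands still between calls to the robot, and variables do not carry over. Pictures are saved under pics/ and viewed, and the job is handed in when it is done.

Besides the shell and the picture viewer there is one more tool, called after "Request:" as name(argument=value, ...), one argument or row to a line, values as JSON. step_arm: Moves the arm, as the interface text tells. Its arguments: {"type":"object","properties":{"rows":{"type":"array","items":{"type":"array","items":{"type":"number"}}},"grip":{"type":"number"}},"required":["rows"]}

```bash
mkdir -p pics; ls; python3 - <<'E'
from cell import env
import cv2
print(env.state()); print(env.tip_extent)
for n in("side","top"):
    cv2.imwrite(f"pics/{n}0.png",env.read_camera(n)[:,:,::-1]); c=env.get_calibration(n); print(n,c)
E
```

```text
pics
{'t': 0.0, 'joints': array([ 1.05838065e+00,  4.91538516e-01,  1.55948460e+00, -1.39649064e-05,
        1.09173681e+00, -1.05613340e-01]), 'qvel': array([-0.00112901,  0.00013219,  0.00129697, -0.00049604, -0.00239619,
        0.00082895]), 'tau': array([ 7.41007341e-06, -6.12638211e+01, -2.58161849e+01,  6.91620377e-02,
        4.84308426e-02, -6.50212428e-05]), 'eef_pos': array([247.15246934, 573.76021419, 214.2627316 ]), 'tcp_rot': array([ 3.04658941,  1.56962899, -2.07259546]), 'ft_force': array([-0.203997  ,  0.75814612,  0.5965776 ]), 'moment': array([0.02652768, 0.05435452, 0.00943428]), 'opening': 1.0000203291943899}
25.0
side {'fx': 458.4666318690091, 'fy': 458.4666318690091, 'cx': 323.5256042547851, 'cy': 201.4381776027298, 'D': array([0.0049374, 0.       , 0.       , 0.       , 0.       ]), 'pose': array([[-9.90094825e-01, -7.96470086e-02,  1.15622630e-01,
         4.02065915e+02],
       [-1.40135582e-01,  5.10062511e-01, -8.48644952e-01,
         1.19767430e+03],
       [ 8.61726306e-03, -8.56441819e-01, -5.16171632e-01,
         7.62535565e+02],
       [ 0.00000000e+00,  0.00000000e+00,  0.00000000e+00,
         1.00000000e+00]])}
top {'fx': 426.3794482642047, 'fy': 426.3794482642047, 'cx': 322.4043357204363, 'cy': 193.529851963397, 'D': array([0.02834161, 0.        , 0.        , 0.        , 0.        ]), 'pose': array([[-2.04430146e-02, -9.85031544e-01,  1.71157646e-01,
         3.29235888e+02],
       [-9.99742886e-01,  2.18200857e-02,  6.16808169e-03,
         3.66104277e+01],
       [-9.81042954e-03, -1.70987545e-01, -9.85224348e-01,
         1.43651678e+03],
       [ 0.00000000e+00,  0.00000000e+00,  0.00000000e+00,
         1.00000000e+00]])}
```

View pics/side0.png

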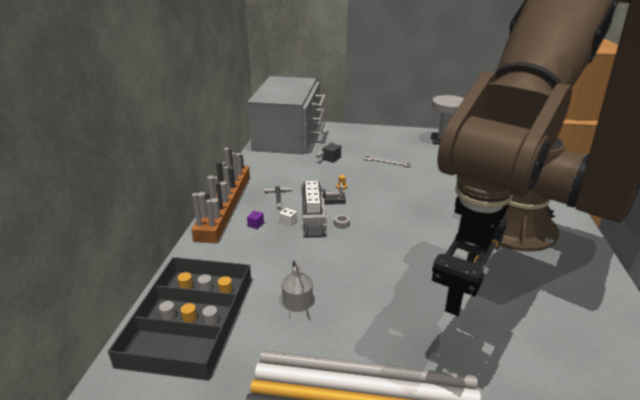

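View pics/top0.png

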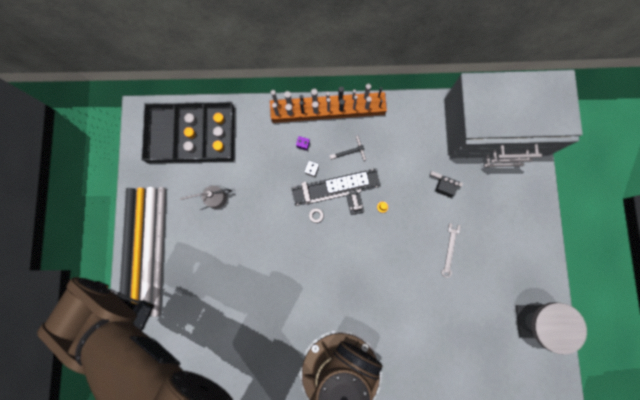

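Top view: the row of four white blanks runs about (330–368, 183), the stop plate is at (306,192), the bolt and tab at (355,203), the bush at (383,207) and the collar at (316,215). The lone white spare is at (312,168) and the purple look-alike at (303,143), and both stay untouched. Next, an enlarged crop.

```bash
python3 - <<'E'
import cv2
a=cv2.imread("pics/top0.png")[150:225,280:400]; cv2.imwrite("pics/topc.png",cv2.resize(a,None,fx=6.6,fy=6.6,interpolation=cv2.INTER_CUBIC))
a=cv2.imread("pics/side0.png")[165:245,265:365]; cv2.imwrite("pics/sidec.png",cv2.resize(a,None,fx=7,fy=7,interpolation=cv2.INTER_CUBIC))
E
```

```text
(no output)
```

View pics/topc.png

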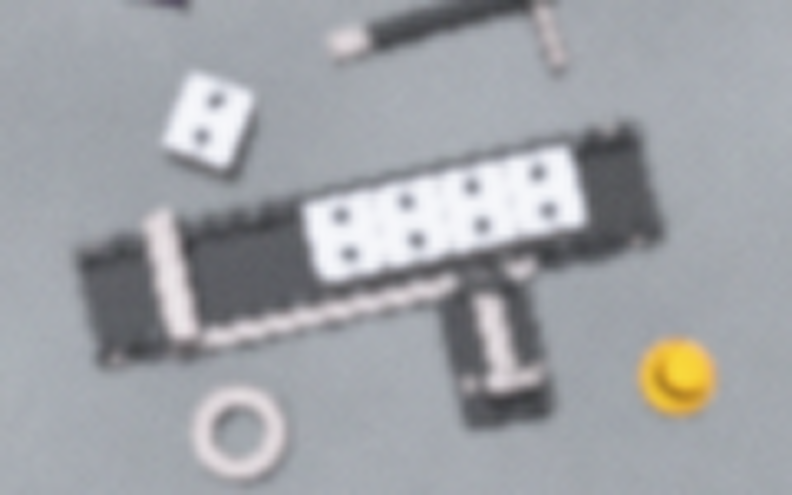

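View pics/sidec.png

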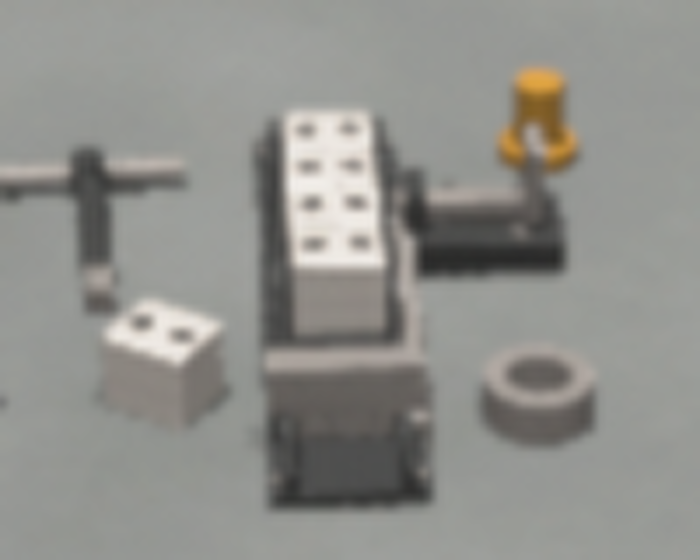

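The enlarged crop confirms the row: four touching blanks at crop (303–587, 148–282), stop plate at (170,270), tab at (515,380). I'll measure these in both views.

```bash
cat > h.py <<'E'
import cv2,numpy as np
from cell import env
CAL={n:env.get_calibration(n) for n in("side","top")}
def ray(n,p):
    c=CAL[n];K=np.array([[c['fx'],0,c['cx']],[0,c['fy'],c['cy']],[0,0,1]])
    u=cv2.undistortPoints(np.array(p,float).reshape(-1,1,2),K,c['D']).reshape(-1,2)
    d=np.c_[u,np.ones(len(u))]@c['pose'][:3,:3].T
    return c['pose'][:3,3],d
def plane(n,p,z):
    o,d=ray(n,p); return o+d*((z-o[2])/d[:,2])[:,None]
def proj(n,P):
    c=CAL[n];K=np.array([[c['fx'],0,c['cx']],[0,c['fy'],c['cy']],[0,0,1]])
    T=np.linalg.inv(c['pose']);r,_=cv2.Rodrigues(T[:3,:3])
    return cv2.projectPoints(np.array(P,float).reshape(-1,3),r,T[:3,3],K,c['D'])[0].reshape(-1,2)
def white(im,box,thr,s=8):
    x0,y0,x1,y1=box
    a=cv2.resize(im[y0:y1,x0:x1],None,fx=s,fy=s,interpolation=cv2.INTER_CUBIC)
    m=(a.min(2)>thr).astype(np.uint8)
    m=cv2.morphologyEx(m,cv2.MORPH_CLOSE,np.ones((25,25),np.uint8))
    m=cv2.morphologyEx(m,cv2.MORPH_OPEN,np.ones((25,25),np.uint8))
    cs=cv2.findContours(m,cv2.RETR_EXTERNAL,cv2.CHAIN_APPROX_NONE)[0]
    c=max(cs,key=cv2.contourArea)[:,0,:]
    return (c+0.5)/s-0.5+[x0,y0]
E
python3 - <<'E'
from h import *
t=cv2.imread("pics/top0.png");s=cv2.imread("pics/side0.png")
for n,im,box in(("top",t,(322,165,375,197)),("side",s,(298,175,326,207))):
  for thr in (190,205):
    c=white(im,box,thr); P=plane(n,c,44)[:,:2].astype(np.float32)
    r=cv2.minAreaRect(P); print(n,thr,r); print(cv2.boxPoints(r).round(1).tolist())
def tp(x,y):return (x+.5)/6.6-.5+280,(y+.5)/6.6-.5+150
def sp(x,y):return (x+.5)/7-.5+265,(y+.5)/7-.5+165
print("stop top corners",plane("top",[tp(147,212),tp(172,207),tp(199,337),tp(174,342)],44).round(1).tolist())
print("stop side: inner L,R; outer",plane("side",[sp(266,352),sp(420,347),sp(266,372),sp(424,370)],44).round(1).tolist())
print("rail ends top view",plane("top",[tp(640,128),tp(660,240),tp(80,255),tp(105,365)],18).round(1).tolist())
print("tab top",plane("top",[tp(468,384),tp(540,377)],59.5).round(1).tolist())
print("tab side",plane("side",[sp(533,130)],59.5).round(1).tolist())
E
```

```text
top 190 ((608.6038818359375, -36.652252197265625), (41.140560150146484, 137.73655700683594), 11.651653289794922)
[[574.5, 26.600000381469727], [602.4000244140625, -108.30000305175781], [642.7000122070312, -99.9000015258789], [614.7999877929688, 35.0]]
top 205 ((608.6005249023438, -36.611289978027344), (39.45295715332031, 136.21044921875), 11.712700843811035)
[[575.5, 26.100000381469727], [603.0999755859375, -107.30000305175781], [641.7000122070312, -99.30000305175781], [614.0999755859375, 34.099998474121094]]
side 190 ((607.8560180664062, -40.499107360839844), (39.588584899902344, 139.96182250976562), 9.964107513427734)
[[576.2999877929688, 25.0], [600.5, -112.80000305175781], [639.5, -106.0], [615.2000122070312, 31.899999618530273]]
side 205 ((607.6627807617188, -39.468040466308594), (38.038841247558594, 133.48243713378906), 9.93735122680664)
[[577.4000244140625, 23.0], [600.4000244140625, -108.5], [637.9000244140625, -101.9000015258789], [614.9000244140625, 29.600000381469727]]
stop top corners [[612.7, 113.0, 44.0], [615.0, 100.3, 44.0], [548.2, 87.7, 44.0], [546.0, 100.3, 44.0]]
stop side: inner L,R; outer [[612.4, 100.2, 44.0], [550.0, 86.6, 44.0], [609.7, 115.0, 44.0], [546.0, 103.6, 44.0]]
rail ends top view [[656.4, -140.5, 18.0], [597.4, -148.3, 18.0], [596.2, 149.1, 18.0], [538.9, 136.8, 18.0]]
tab top [[519.4, -45.2, 59.5], [522.1, -80.8, 59.5]]
tab side [[521.3, -78.4, 59.5]]
```

```bash
cat >> h.py <<'E'
from scipy.spatial.transform import Rotation as R
YAW=np.deg2rad(101.5); U=np.array([np.cos(YAW),np.sin(YAW),0]); V=np.array([-U[1],U[0],0]); ST=np.array([581.5,93.7,0])
def w(x,y,z): return ST+x*U+y*V+[0,0,z]
def show(target=None,s=None):
    s=s or env.state(); M=R.from_euler('xyz',s['tcp_rot']).as_matrix(); p=s['eef_pos']
    d=p-ST; print("t",round(s['t'],2),"p",p.round(1),"stopframe",round(d@U,1),round(d@V,1),"F",s['ft_force'].round(1),"op",round(s['opening'],3))
    z=M[:,2]; print("tool axes\n",M.round(3)," z-angle to U deg",np.rad2deg(np.arctan2(np.cross(U,z)[2],U@z)).round(2))
    if target is not None: print("shift tool",(M.T@(target-p)).round(1))
    return M,p
E
python3 - <<'E'
from h import *
# target: behind row rear
M,p=show(w(-201-40,0,120))
print("target",w(-241,0,41))
# rotvec for z axis -> +-U or +-V
for nm,zz in(("z=U",U),("z=-U",-U),("z=V",V),("z=-V",-V)):
    T=np.c_[[0,0,-1],np.cross(zz,[0,0,-1]),zz]
    print(nm,R.from_matrix(M.T@T).as_rotvec().round(3))
for nm,px in(("bush",(383,207)),("collar",(316,215))):
    q=plane("top",[px],20)[0]-ST; print(nm,q@U,q@V)
E
```

```text
t 0.1 p [247.2 573.8 214.3] stopframe 537.1 231.9 F [-0.1  0.3 -0.4] op 0.998
tool axes
 [[-0.    -0.918  0.396]
 [-0.001  0.396  0.918]
 [-1.     0.    -0.001]]  z-angle to U deg -34.81
shift tool [  94.8 -634.6 -506.4]
target [ 629.54767219 -142.46185381   41.        ]
z=U [-0.607 -0.001 -0.   ]
z=-U [ 2.534e+00 -1.000e-03  1.000e-03]
z=V [-2.178e+00 -1.000e-03 -1.000e-03]
z=-V [ 0.963 -0.001  0.   ]
bush -233.7871344566393 105.14040836160295
collar -9.159535239595112 82.01211514466983
```

Request:
step_arm(
  rows=[
    [0,0,0,0.16,0,0],
    [0,0,0,0.16,0,0],
    [0,0,0,0.16,0,0],
    [0,0,0,0.16,0,0],
    [0,0,0,0.16,0,0],
    [0,0,0,0.16,0,0],
  ],
  grip=0,
)

```text
t: 0.85
eef_pos: [246.6, 572.9, 212.0]
tcp_rot: [-2.257, 1.565, -2.083]
ft_force: [0.5, 0.4, -0.7]
opening: 0.421
```

```bash
python3 - <<'E'
from h import *
show(w(-245,0,150))
E
```

```text
t 0.85 p [246.6 572.9 212. ] stopframe 536.4 232.6 F [ 0.5  0.4 -0.7] op 0.421
tool axes
 [[-0.003 -0.173  0.985]
 [-0.005  0.985  0.173]
 [-1.    -0.004 -0.004]]  z-angle to U deg -91.53
shift tool [  64.5 -774.6  253.6]
```

Request:
step_arm(
  rows=[
    [0,-48,16,0,0,0],
    [0,-48,16,0,0,0],
    [0,-48,16,0,0,0],
    [0,-48,16,0,0,0],
    [0,-48,16,0,0,0],
    [0,-48,16,0,0,0],
    [0,-48,16,0,0,0],
    [0,-48,16,0,0,0],
  ],
)

```text
t: 1.85
eef_pos: [441.8, 207.7, 211.2]
tcp_rot: [-2.359, 1.562, -2.182]
ft_force: [1.6, 0.2, -0.1]
opening: 0.004
```

```bash
python3 - <<'E'
from h import *
show(w(-245,0,150))
E
```

```text
t 1.85 p [441.8 207.7 211.2] stopframe 139.6 114.2 F [ 1.6  0.2 -0.1] op 0.004
tool axes
 [[-0.005 -0.176  0.984]
 [-0.007  0.984  0.176]
 [-1.    -0.006 -0.006]]  z-angle to U deg -91.39
shift tool [  62.7 -381.3  123.8]
```

Request:
step_arm(
  rows=[
    [0,-48,16,0,0,0],
    [0,-48,16,0,0,0],
    [0,-48,16,0,0,0],
    [0,-48,16,0,0,0],
    [0,-48,15,0,0,0],
    [0,-48,15,0,0,0],
    [0,-48,15,0,0,0],
    [0,-45,14,-0.024,0,0],
  ],
)

```text
t: 2.85
eef_pos: [633.8, -159.1, 211.1]
tcp_rot: [-2.665, 1.561, -2.465]
ft_force: [-0.4, 0.6, 0.9]
opening: 0.003
```

```bash
python3 - <<'E'
from h import *
show(w(-245,0,80))
cv2.imwrite("pics/top1.png",env.read_camera("top")[:,:,::-1]);cv2.imwrite("pics/side1.png",env.read_camera("side")[:,:,::-1])
E
```

```text
t 2.85 p [ 633.8 -159.1  211.1] stopframe -258.1 -0.8 F [-0.4  0.6  0.9] op 0.003
tool axes
 [[-0.008 -0.198  0.98 ]
 [-0.006  0.98   0.198]
 [-1.    -0.004 -0.009]]  z-angle to U deg -90.06
shift tool [131.   13.7   0.3]
```

Request:
step_arm(
  rows=[
    [38,4,0,0,-0.009,0.004],
    [38,4,0,0,0,0],
    [38,4,0,0,0,0],
    [30,2,0,0,0,0],
    [0,0,0,0,0,0],
  ],
)

```text
t: 3.58
eef_pos: [630.2, -146.6, 61.4]
tcp_rot: [2.854, 1.57, 3.049]
ft_force: [-0.7, 0.3, 0.8]
opening: 0.001
```

```bash
python3 - <<'E'
from h import *
show(w(-240,0,41))
t=env.read_camera("top")[:,:,::-1];s=env.read_camera("side")[:,:,::-1]
a=np.hstack([cv2.resize(t[150:225,290:410],(400,250),interpolation=cv2.INTER_CUBIC),cv2.resize(s[145:240,260:360],(400,380),interpolation=cv2.INTER_CUBIC)[:250]])
cv2.imwrite("pics/c2.png",cv2.resize(s[130:240,250:380],None,fx=5,fy=5,interpolation=cv2.INTER_CUBIC))
cv2.imwrite("pics/c2t.png",cv2.resize(t[150:225,280:400],None,fx=6,fy=6,interpolation=cv2.INTER_CUBIC))
E
```

```text
t 3.58 p [ 630.2 -146.6   61.4] stopframe -245.2 0.2 F [-0.7  0.3  0.8] op 0.001
tool axes
 [[-0.001 -0.194  0.981]
 [ 0.     0.981  0.194]
 [-1.     0.    -0.001]]  z-angle to U deg -90.3
shift tool [20.4  5.2  0.2]
```

View pics/c2.png

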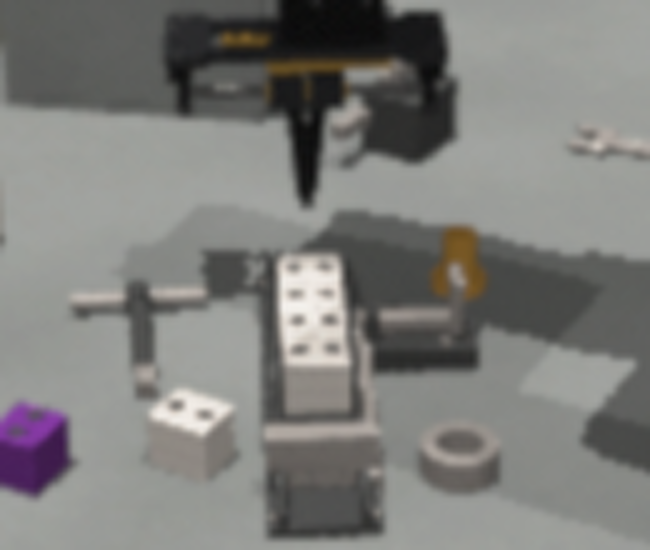

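View pics/c2t.png

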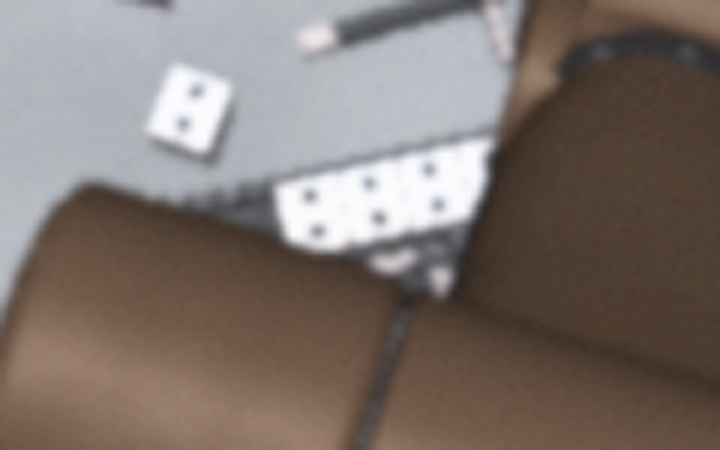

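```bash
python3 - <<'E'
from h import *
s=env.state();M=R.from_euler('xyz',s['tcp_rot']).as_matrix()
tip=s['eef_pos']+25*M[:,0]
print(tip,(proj("side",[tip,w(-201,0,44),w(-201,0,8)])-[250,130])*5)
E
```

```text
[ 631.69594876 -147.30045231   39.02802104] [[300.53868656 231.27248357]
 [304.65160259 256.86758516]
 [304.95429511 304.62807615]]
```

```bash
python3 - <<'E'
from h import *
for i in range(2):
    st=env.state();print(st['t'],st['eef_pos'],st['joints'],st['qvel'].round(3))
    s=env.read_camera("side")[:,:,::-1]
cv2.imwrite("pics/c3.png",cv2.resize(s[110:210,270:370],None,fx=6,fy=6,interpolation=cv2.INTER_CUBIC))
E
```

```text
3.675 [ 631.61210517 -147.26680653   64.0278578 ] [-3.30776848e-01  6.91733335e-01  1.63363615e+00 -2.52934349e-04
  8.12614143e-01 -5.26086092e-01] [-0.005 -0.02  -0.017  0.001  0.001 -0.002]
3.725 [ 632.00625709 -147.52885948   64.69800138] [-3.30954010e-01  6.90910717e-01  1.63312367e+00 -2.80599043e-04
  8.12474720e-01 -5.26141460e-01] [-0.002 -0.012 -0.004  0.003 -0.003 -0.001]
```

View pics/c3.png

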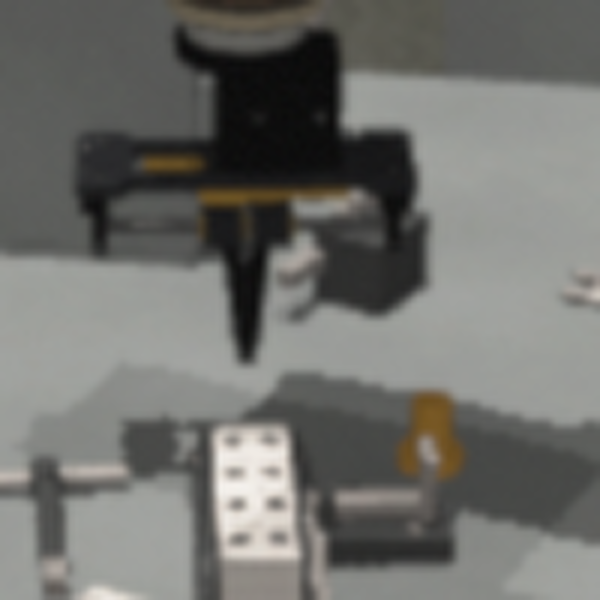

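```bash
python3 - <<'E'
from h import *
M=R.from_euler('xyz',[3.04658941,1.56962899,-2.07259546]).as_matrix();p=np.array([247.15,573.76,214.26])
for k in(-53,53):
  for d in(0,25): print(k,d,proj("side",[p+M[:,0]*d+M[:,2]*k]))
im=cv2.imread("pics/side0.png");cv2.imwrite("pics/c4.png",cv2.resize(im[200:330,400:530],None,fx=4.5,fy=4.5,interpolation=cv2.INTER_CUBIC))
E
```

```text
-53 0 [[468.66432092 278.75396493]]
-53 25 [[466.34416928 289.17467735]]
53 0 [[450.10294918 314.88703502]]
53 25 [[447.86236117 325.75767678]]
```

View pics/c4.png

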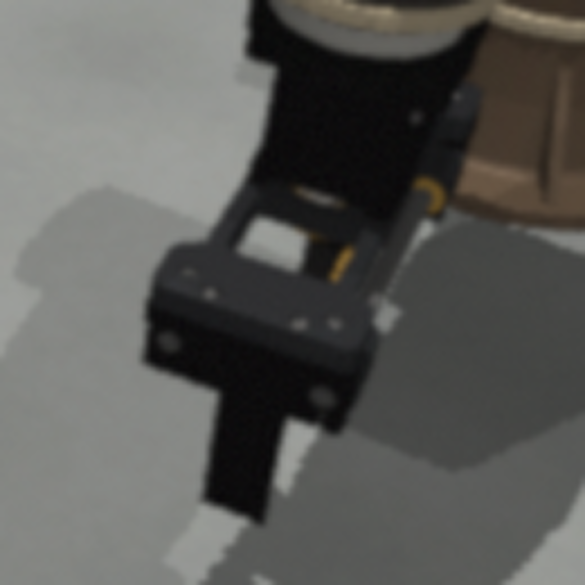

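Request:
step_arm(
  rows=[
    [10,3,0,0,0,0],
    [8,3,0,0,0,0],
    [4,2,0,0,0,0],
    [2,0,0,0,0,0],
    [0,0,0,0,0,0],
  ],
)

```text
t: 4.4
eef_pos: [631.4, -139.5, 41.5]
tcp_rot: [-0.549, 1.562, -0.353]
ft_force: [-0.2, -0.2, 0.7]
opening: 0.006
```

```bash
python3 - <<'E'
from h import *
s=env.read_camera("side")[:,:,::-1]
M,p=show(w(-225,0,36))
print((proj("side",[p,p+25*M[:,0]])-[270,110])*6)
cv2.imwrite("pics/c5.png",cv2.resize(s[110:210,270:370],None,fx=6,fy=6,interpolation=cv2.INTER_CUBIC))
E
```

```text
t 4.45 p [ 631.4 -139.5   41.5] stopframe -238.5 -2.4 F [-0.6 -0.4  0.3] op 0.004
tool axes
 [[ 0.008 -0.194  0.981]
 [-0.003  0.981  0.194]
 [-1.    -0.005  0.008]]  z-angle to U deg -90.31
shift tool [ 5.5 13.5 -2.5]
[[238.84165045 400.05302893]
 [238.80124173 439.287111  ]]
```

View pics/c5.png

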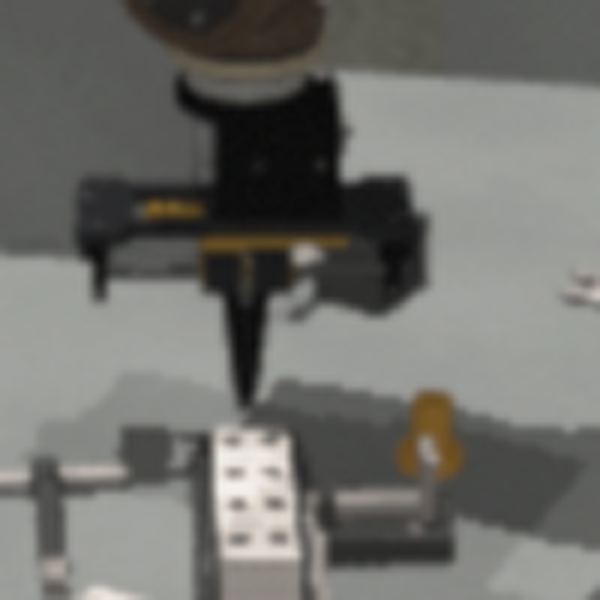

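Request:
step_arm(
  rows=[
    [3,3,-2,0,0,0],
    [2,3,-1,0,-0.004,0],
    [1,3,0,0,0,0],
    [0,2,0,0,0,0],
    [0,0,0,0,0,0],
  ],
)

```text
t: 5.08
eef_pos: [626.1, -128.6, 35.4]
tcp_rot: [-0.374, 1.558, -0.179]
ft_force: [0.0, 0.2, 0.2]
opening: 0.006
```

```bash
python3 - <<'E'
from h import *
s=env.read_camera("side")[:,:,::-1]
M,p=show(w(-212,0,36))
cv2.imwrite("pics/c6.png",cv2.resize(s[110:210,270:370],None,fx=6,fy=6,interpolation=cv2.INTER_CUBIC))
E
```

```text
t 5.12 p [ 626.1 -128.7   35.4] stopframe -226.9 0.6 F [-0.1 -1.2 -0.2] op 0.003
tool axes
 [[ 0.013 -0.194  0.981]
 [-0.002  0.981  0.194]
 [-1.    -0.005  0.012]]  z-angle to U deg -90.32
shift tool [-0.7 14.9  0.5]
```

View pics/c6.png

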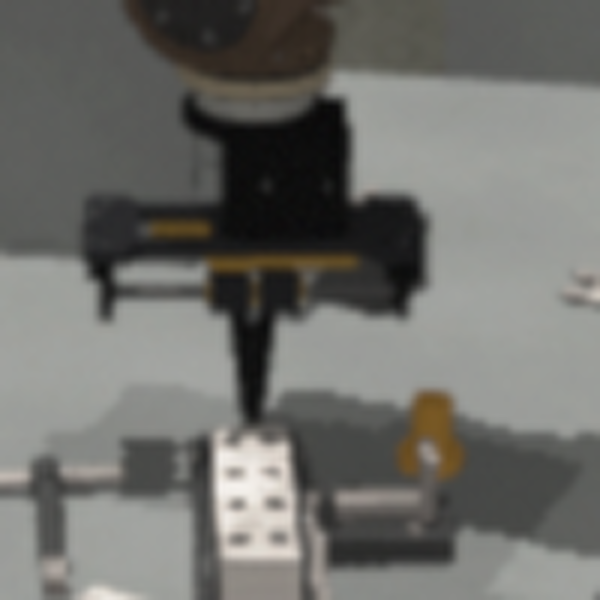

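Request:
step_arm(
  rows=[
    [0,4,0,0,-0.006,0],
    [0,3,0,0,-0.006,0],
    [0,3,0,0,0,0],
    [0,3,0,0,0,0],
    [0,3,0,0,0,0],
    [0,3,0,0,0,0],
  ],
)

```text
t: 5.88
eef_pos: [622.6, -109.7, 35.5]
tcp_rot: [-0.229, 1.544, -0.034]
ft_force: [1.3, -1.9, 0.1]
opening: 0.004
```

```bash
python3 - <<'E'
from h import *
s=env.read_camera("side")[:,:,::-1]
M,p=show(w(-146,0,36))
cv2.imwrite("pics/c7.png",cv2.resize(s[110:210,270:370],None,fx=6,fy=6,interpolation=cv2.INTER_CUBIC))
c=white(s,(298,172,326,209),200);P=plane("side",c,44);d=P-ST;print("row x range",(d@U).min(),(d@U).max(),"y",(d@V).min(),(d@V).max())
E
```

```text
t 5.92 p [ 622.5 -109.3   35.5] stopframe -207.1 0.3 F [ 0.8 -1.8 -0.9] op 0.004
tool axes
 [[ 0.027 -0.194  0.981]
 [-0.001  0.981  0.194]
 [-1.    -0.006  0.026]]  z-angle to U deg -90.31
shift tool [-0.9 61.1 -0. ]
row x range -169.40343860701014 -66.20364559178707 y -18.397373493528246 13.333505131546833
```

View pics/c7.png

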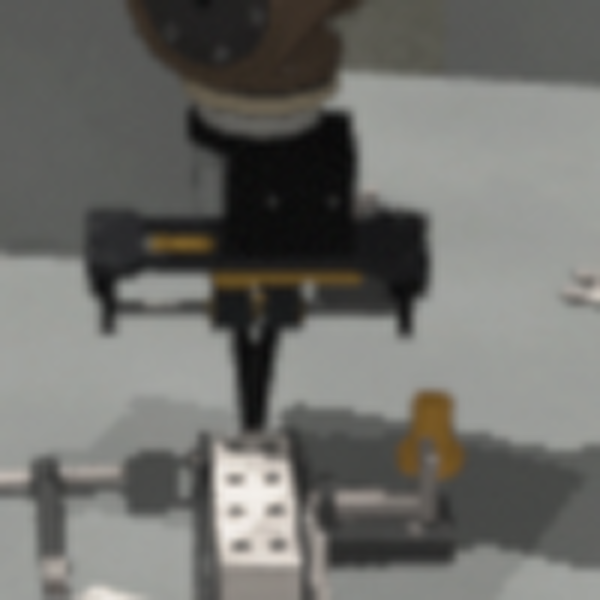

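Request:
step_arm(
  rows=[
    [0,3,0,0,0.008,0],
    [0,3,0,0,0.008,0],
    [0,3.5,0,0,0.008,0],
    [0,3.5,0,0,0,0],
    [0,3.5,0,0,0,0],
    [0,3.5,0,0,0,0],
    [0,3.5,0,0,0,0],
    [0,3.5,0,0,0,0],
  ],
)

```text
t: 6.92
eef_pos: [617.1, -81.4, 35.5]
tcp_rot: [-1.448, 1.564, -1.253]
ft_force: [-0.1, -3.0, -0.5]
opening: 0.006
```

```bash
python3 - <<'E'
from h import *
s=env.read_camera("side")[:,:,::-1]
M,p=show(w(-146,0,36))
cv2.imwrite("pics/c8.png",cv2.resize(s[130:230,270:370],None,fx=6,fy=6,interpolation=cv2.INTER_CUBIC))
E
```

```text
t 6.97 p [617.  -80.9  35.4] stopframe -178.2 0.0 F [ 0.3 -1.9  0.1] op 0.003
tool axes
 [[ 0.002 -0.194  0.981]
 [-0.006  0.981  0.194]
 [-1.    -0.006  0.001]]  z-angle to U deg -90.32
shift tool [-0.8 32.2 -0.2]
```

View pics/c8.png

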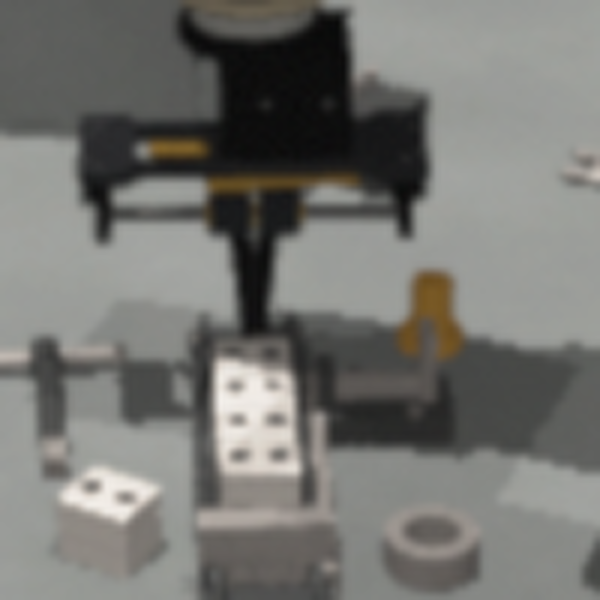

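The row moves as one train: the holes sit at rows 352/385/418/455 in the crop and the front is nearing the stop plate. Pushing force is 2–3 N.

Request:
step_arm(
  rows=[
    [0,3.5,0,0,0,0],
    [0,3.5,0,0,0,0],
    [0,3.5,0,0,0,0],
    [0,3.5,0,0,0,0],
    [0,3,0,0,0,0],
    [0,3,0,0,0,0],
    [0,3,0,0,0,0],
  ],
)

```text
t: 7.85
eef_pos: [612.4, -57.0, 35.4]
tcp_rot: [-1.433, 1.564, -1.238]
ft_force: [0.4, -3.2, 0.6]
opening: 0.003
```

```bash
python3 - <<'E'
from h import *
M,p=show(w(-146,0,36))
E
```

```text
t 7.85 p [612.4 -57.   35.4] stopframe -153.8 -0.2 F [ 0.4 -3.2  0.6] op 0.003
tool axes
 [[ 0.002 -0.194  0.981]
 [-0.006  0.981  0.194]
 [-1.    -0.007  0.001]]  z-angle to U deg -90.32
shift tool [-0.6  7.8 -0.3]
```

Now in 2 mm rows, watching for the force to rise at the stop.

Request:
step_arm(
  rows=[
    [0,2,0,0,0,0],
    [0,2,0,0,0,0],
    [0,2,0,0,0,0],
  ],
)

```text
t: 8.22
eef_pos: [611.5, -51.2, 35.6]
tcp_rot: [-1.345, 1.563, -1.15]
ft_force: [2.9, -13.9, 0.3]
opening: 0.009
```

Request:
step_arm(
  rows=[
    [0,2,0,0,0,0],
    [0,2,0,0,0,0],
  ],
)

```text
t: 8.48
eef_pos: [611.9, -51.0, 35.8]
tcp_rot: [-1.298, 1.557, -1.101]
ft_force: [0.4, -19.4, -0.5]
opening: 0.006
```

Request:
step_arm(
  rows=[
    [0,2,0,0,0,0],
    [0,2,0,0,0,0],
  ],
)

```text
t: 8.72
eef_pos: [611.9, -51.0, 35.8]
tcp_rot: [-1.32, 1.552, -1.123]
ft_force: [1.2, -17.5, -1.2]
opening: 0.004
```

```bash
python3 - <<'E'
from h import *
s=env.read_camera("side")[:,:,::-1]
M,p=show(w(-180,0,36))
cv2.imwrite("pics/c9.png",cv2.resize(s[160:240,280:360],None,fx=7,fy=7,interpolation=cv2.INTER_CUBIC))
E
```

```text
t 8.78 p [611.9 -51.1  35.8] stopframe -147.9 -0.9 F [  0.  -17.9  -1.6] op 0.005
tool axes
 [[ 0.008 -0.196  0.981]
 [-0.017  0.98   0.196]
 [-1.    -0.018  0.005]]  z-angle to U deg -90.19
shift tool [  0.4 -32.1  -0.8]
```

View pics/c9.png

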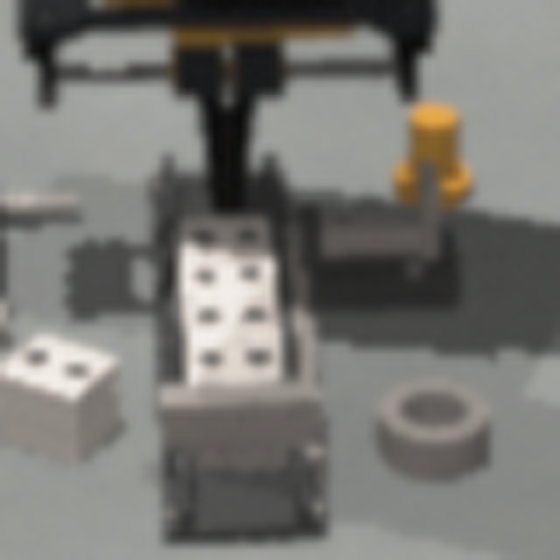

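The front of the row meets the stop plate with no gap (crop row 385), the holes are evenly spaced, and the contact force holds at 18 N without motion. I'll back off straight, then rise.

Request:
step_arm(
  rows=[
    [0,-3,0,0,0,0],
    [0,-8,0,0,0,0],
    [0,-10,0,0,0,0],
    [0,-10,0,0,0,0],
    [-40,0,0,0,0,0.01],
    [-40,0,0,0,0,0],
    [0,0,0,0,0,0],
  ],
)

```text
t: 9.65
eef_pos: [617.3, -83.2, 117.5]
tcp_rot: [-1.207, 1.565, -1.011]
ft_force: [-0.6, 0.2, 0.2]
opening: 0.004
```

```bash
python3 - <<'E'
from h import *
M,p=show(w(-146,145,110))
t=env.read_camera("top")[:,:,::-1];s=env.read_camera("side")[:,:,::-1]
cv2.imwrite("pics/s10.png",cv2.resize(s[160:240,280:360],None,fx=7,fy=7,interpolation=cv2.INTER_CUBIC))
E
```

```text
t 9.65 p [617.3 -83.2 117.5] stopframe -180.5 0.2 F [-0.6  0.2  0.2] op 0.004
tool axes
 [[ 0.003 -0.195  0.981]
 [-0.005  0.981  0.195]
 [-1.    -0.005  0.002]]  z-angle to U deg -90.27
shift tool [   7.1   33.8 -145. ]
```

View pics/s10.png

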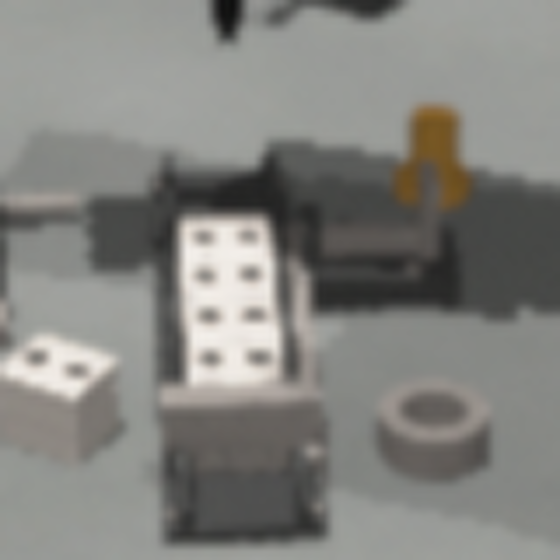

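Request:
step_arm(
  rows=[
    [0,5,-21,0,0,0],
    [0,5,-21,0,0,0],
    [0,5,-21,0,0,0],
    [0,5,-21,0,0,0],
    [0,5,-21,0,0,0],
    [0,5,-21,0,0,0],
    [0,4,-19,0,0,0],
    [0,0,0,0,0,0],
  ],
)

```text
t: 10.75
eef_pos: [458.2, -76.9, 105.7]
tcp_rot: [2.881, 1.553, 3.077]
ft_force: [0.7, -0.3, 0.2]
opening: 0.006
```

```bash
python3 - <<'E'
from h import *
M,p=show(w(-146,130,48))
s=env.read_camera("side")[:,:,::-1]
print("tab pred",(proj("side",[w(-146,96,59.5),w(-146,100,30),p+25*M[:,0],p+6*M[:,0]])-[290,130])*6)
cv2.imwrite("pics/s11.png",cv2.resize(s[130:230,290:390],None,fx=6,fy=6,interpolation=cv2.INTER_CUBIC))
E
```

```text
t 10.75 p [458.2 -76.9 105.7] stopframe -142.6 154.9 F [ 0.7 -0.3  0.2] op 0.006
tool axes
 [[-0.018 -0.195  0.981]
 [ 0.001  0.981  0.195]
 [-1.     0.005 -0.017]]  z-angle to U deg -90.28
shift tool [57.2 -3.5 25.9]
tab pred [[311.22007349 328.42974458]
 [317.07400812 376.71277945]
 [425.88608236 293.75818894]
 [427.09554577 261.47266215]]
```

View pics/s11.png

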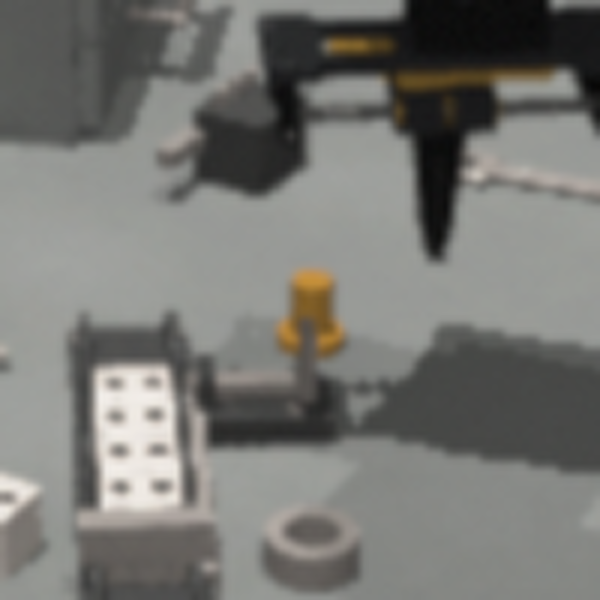

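Request:
step_arm(
  rows=[
    [15,-1,3,0,-0.009,0],
    [15,-1,3,0,-0.008,0],
    [14,-1,3,0,0,0],
    [10,0,3,0,0,0],
    [3,0,2,0,0,0],
    [0,0,0,0,0,0],
  ],
)

```text
t: 11.55
eef_pos: [477.1, -77.6, 44.9]
tcp_rot: [1.311, 1.567, 1.507]
ft_force: [-0.1, 0.3, 0.4]
opening: 0.002
```

```bash
python3 - <<'E'
from h import *
M,p=show(w(-146,112,47))
s=env.read_camera("side")[:,:,::-1]
cv2.imwrite("pics/s12.png",cv2.resize(s[130:230,290:390],None,fx=6,fy=6,interpolation=cv2.INTER_CUBIC))
E
```

```text
t 11.55 p [477.1 -77.6  44.9] stopframe -147.1 136.4 F [-0.1  0.3  0.4] op 0.002
tool axes
 [[ 0.    -0.195  0.981]
 [ 0.004  0.981  0.195]
 [-1.     0.004  0.001]]  z-angle to U deg -90.26
shift tool [-2.   1.2 24.4]
```

View pics/s12.png

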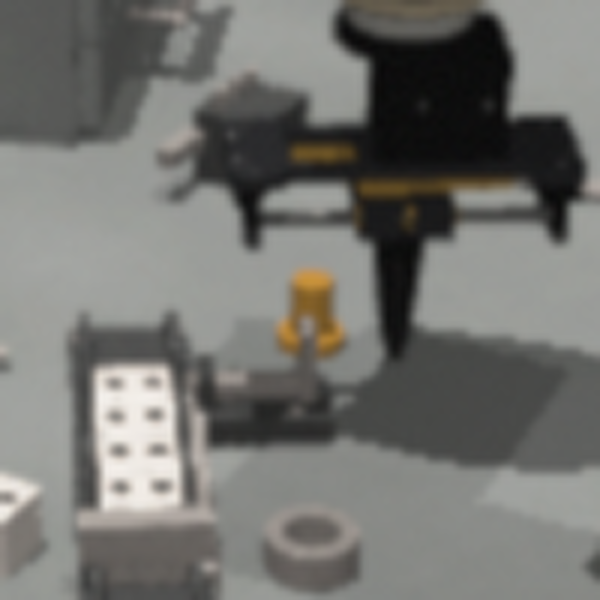

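Request:
step_arm(
  rows=[
    [-1,1,5,0,0,0],
    [0,0,5,0,0,0],
    [0,0,5,0,0,0],
    [0,0,4,0,0,0],
    [0,0,4,0,0,0],
    [0,0,4,0,0,0],
    [0,0,4,0,0,0],
  ],
)

```text
t: 12.48
eef_pos: [509.8, -70.2, 47.4]
tcp_rot: [0.777, 1.567, 0.973]
ft_force: [0.4, -0.2, -0.7]
opening: 0.002
```

```bash
python3 - <<'E'
from h import *
M,p=show(w(-146,68,46))
s=env.read_camera("side")[:,:,::-1]
cv2.imwrite("pics/s13.png",cv2.resize(s[130:230,290:390],None,fx=6,fy=6,interpolation=cv2.INTER_CUBIC))
E
```

```text
t 12.47 p [509.8 -70.2  47.4] stopframe -146.3 102.9 F [ 0.4 -0.2 -0.7] op 0.002
tool axes
 [[ 0.002 -0.195  0.981]
 [ 0.004  0.981  0.195]
 [-1.     0.003  0.003]]  z-angle to U deg -90.26
shift tool [ 1.5  0.5 34.9]
```

View pics/s13.png

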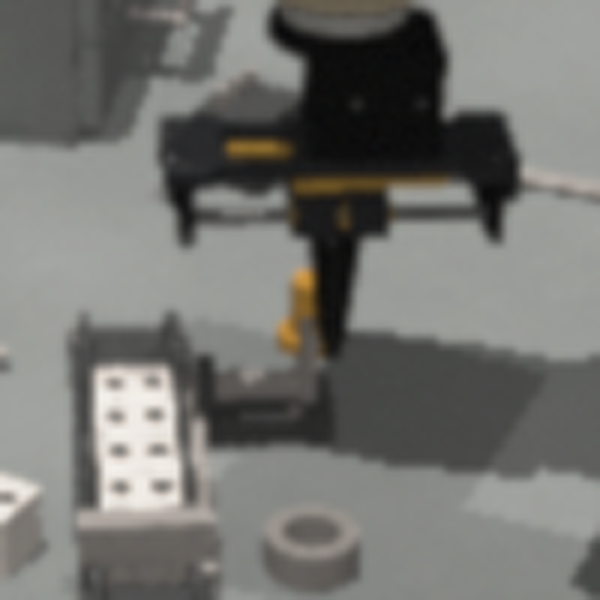

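Request:
step_arm(
  rows=[
    [1,0,3,0,0,0],
    [0.5,0,3,0,0,0],
    [0,0,3,0,0,0],
  ],
)

```text
t: 12.9
eef_pos: [518.9, -68.3, 45.8]
tcp_rot: [1.021, 1.567, 1.217]
ft_force: [-1.6, -0.1, 1.7]
opening: 0.006
```

```bash
python3 - <<'E'
from h import *
M,p=show(w(-146,60,46))
s=env.read_camera("side")[:,:,::-1]
cv2.imwrite("pics/s14.png",cv2.resize(s[150:220,300:370],None,fx=8,fy=8,interpolation=cv2.INTER_CUBIC))
E
```

```text
t 12.9 p [518.9 -68.3  45.8] stopframe -146.2 93.6 F [-1.6 -0.1  1.7] op 0.006
tool axes
 [[ 0.001 -0.195  0.981]
 [ 0.004  0.981  0.195]
 [-1.     0.003  0.002]]  z-angle to U deg -90.26
shift tool [-0.1  0.4 33.6]
```

View pics/s14.png

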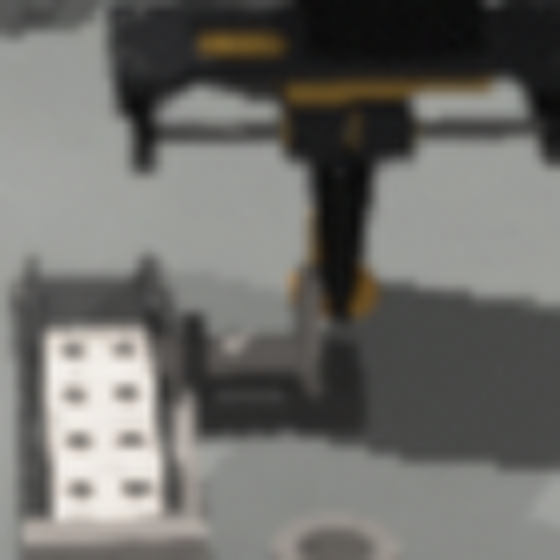

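Contact on the tab (about 1.6 N, matching the bolt friction). The tab is moving, so I continue.

Request:
step_arm(
  rows=[
    [0,0,4,0,0,0],
    [0,0,4,0,0,0],
    [0,0,4,0,0,0],
    [0,0,4,0,0,0],
    [0,0,4,0,0,0],
    [0,0,3,0,0,0],
  ],
)

```text
t: 13.7
eef_pos: [543.1, -63.3, 45.8]
tcp_rot: [1.104, 1.567, 1.3]
ft_force: [-1.7, 0.0, 0.6]
opening: 0.007
```

```bash
python3 - <<'E'
from h import *
M,p=show(w(-146,58,46))
s=env.read_camera("side")[:,:,::-1]
cv2.imwrite("pics/s15.png",cv2.resize(s[150:220,300:370],None,fx=8,fy=8,interpolation=cv2.INTER_CUBIC))
E
```

```text
t 13.7 p [543.1 -63.3  45.8] stopframe -146.2 68.9 F [-1.7  0.   0.6] op 0.007
tool axes
 [[ 0.001 -0.195  0.981]
 [ 0.004  0.981  0.195]
 [-1.     0.004  0.002]]  z-angle to U deg -90.25
shift tool [-0.2  0.3 10.9]
```

View pics/s15.png

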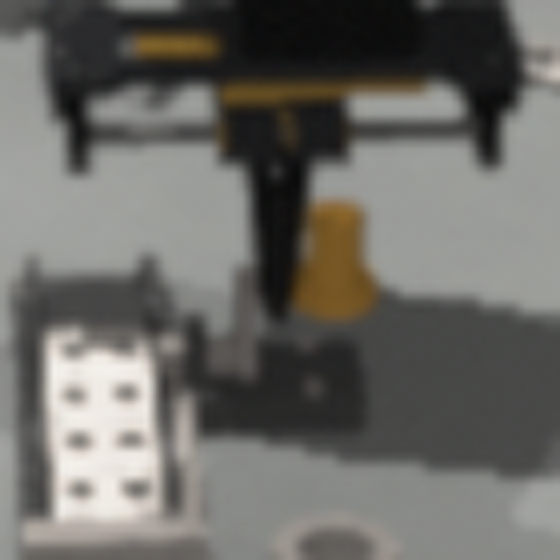

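Request:
step_arm(
  rows=[
    [0,0,3,0,0,0],
    [0,0,2,0,0,0],
    [0,0,2,0,0,0],
  ],
)

```text
t: 14.12
eef_pos: [549.8, -61.9, 45.7]
tcp_rot: [1.606, 1.567, 1.802]
ft_force: [-10.3, -4.8, 7.6]
opening: 0.008
```

Request:
step_arm(
  rows=[
    [0,0,2,0,0,0],
    [0,0,2,0,0,0],
  ],
)

```text
t: 14.38
eef_pos: [549.7, -61.8, 45.7]
tcp_rot: [2.586, 1.56, 2.783]
ft_force: [-12.7, -7.6, 9.3]
opening: 0.004
```

Request:
step_arm(
  rows=[
    [0,0,2,0,0,0],
    [0,0,2,0,0,0],
  ],
)

```text
t: 14.62
eef_pos: [549.6, -61.9, 45.8]
tcp_rot: [2.749, 1.551, 2.947]
ft_force: [-12.5, -6.1, 8.1]
opening: 0.005
```

```bash
python3 - <<'E'
from h import *
M,p=show()
s=env.read_camera("side")[:,:,::-1]
cv2.imwrite("pics/s16.png",cv2.resize(s[150:220,300:370],None,fx=8,fy=8,interpolation=cv2.INTER_CUBIC))
for y in(52,56,60,96): print(y,((proj("side",[w(-146,y,59.5),w(-146,y+4,50)])-[300,150])*8).round().tolist())
E
```

```text
t 14.62 p [549.6 -61.9  45.8] stopframe -146.1 62.3 F [-12.5  -6.1   8.1] op 0.005
tool axes
 [[-0.019 -0.197  0.98 ]
 [ 0.004  0.98   0.197]
 [-1.     0.008 -0.018]]  z-angle to U deg -90.15
52 [[224.0, 280.0], [234.0, 301.0]]
56 [[234.0, 280.0], [244.0, 301.0]]
60 [[244.0, 280.0], [254.0, 301.0]]
96 [[335.0, 278.0], [344.0, 299.0]]
```

View pics/s16.png

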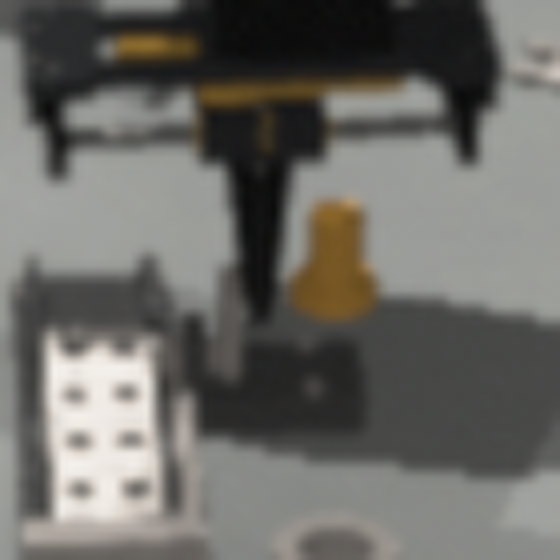

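Request:
step_arm(
  rows=[
    [0,0,-3,0,0,0],
    [0,0,-8,0,-0.01,0],
    [0,0,-12,0,-0.008,0],
    [0,0,-20,0,0,0],
    [-20,0,-25,0,0,0],
    [-40,0,-30,0,0,0],
    [-40,0,-30,0,0,0],
  ],
)

```text
t: 15.55
eef_pos: [418.2, -88.2, 145.6]
tcp_rot: [1.54, 1.562, 1.738]
ft_force: [0.3, 0.7, -0.3]
opening: 0.006
```

```bash
python3 - <<'E'
from h import *
show()
t=env.read_camera("top")[:,:,::-1];s=env.read_camera("side")[:,:,::-1]
cv2.imwrite("pics/s17r.png",s)
cv2.imwrite("pics/s17.png",cv2.resize(s[150:220,300:370],None,fx=8,fy=8,interpolation=cv2.INTER_CUBIC))
cv2.imwrite("pics/t17.png",cv2.resize(t[150:225,280:400],None,fx=6,fy=6,interpolation=cv2.INTER_CUBIC))
a=cv2.imread("pics/side0.png")[150:220,300:370]
cv2.imwrite("pics/s0z.png",cv2.resize(a,None,fx=8,fy=8,interpolation=cv2.INTER_CUBIC))
E
```

```text
t 15.55 p [418.2 -88.2 145.6] stopframe -145.7 196.3 F [ 0.3  0.7 -0.3] op 0.006
tool axes
 [[-0.002 -0.197  0.98 ]
 [ 0.009  0.98   0.197]
 [-1.     0.009  0.   ]]  z-angle to U deg -90.13
```

View pics/s17.png

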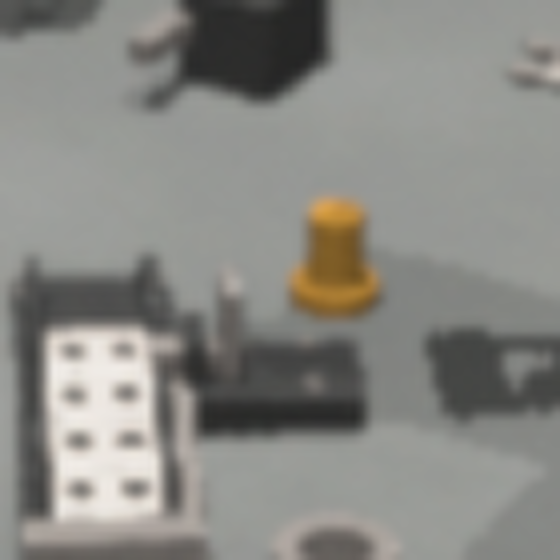

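View pics/t17.png

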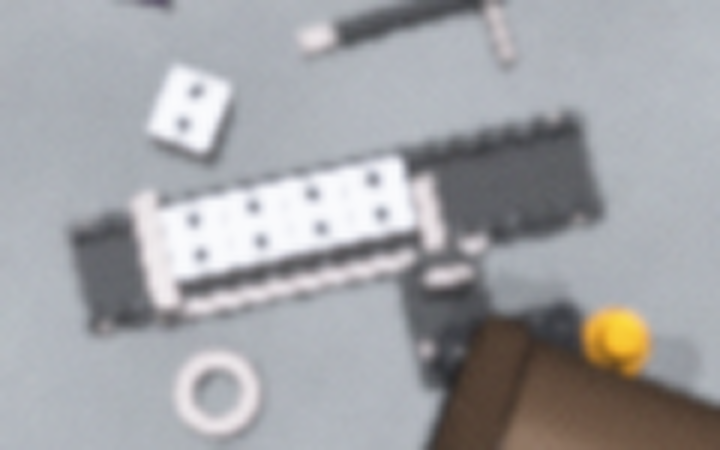

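View pics/s0z.png

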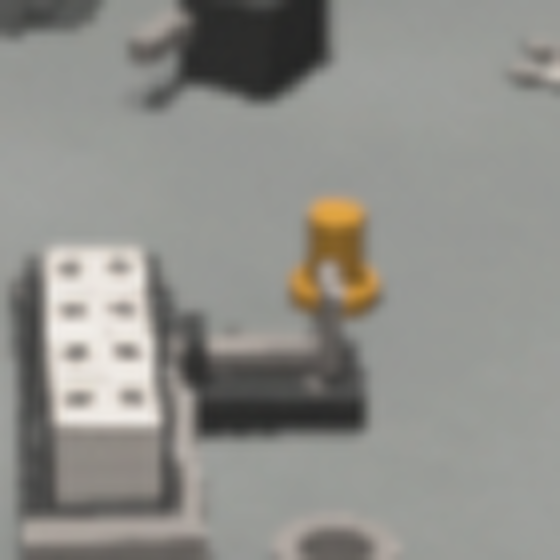

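```bash
python3 - <<'E'
from h import *
f=lambda x,y,s,o:((x+.5)/s-.5+o[0],(y+.5)/s-.5+o[1])
def sf(q): d=q-ST; return (d@U).round(1),(d@V).round(1)
for nm,x,y,z in(("tab",448,274,59.5),("tabL",426,279,59.5),("tabR",472,268,59.5),("bar tip",424,174,31.5),("guide dark",447,262,38),("guideR",474,243,38)):
    print(nm,sf(plane("top",[f(x,y,6,(280,150))],z)[0]))
print("tab0 top",[sf(plane("top",[f(x,y,6.6,(280,150))],59.5)[0]) for x,y in((468,384),(540,377),(503,380))])
for nm,x,y in(("tab now",231,270),):
    print(nm,sf(plane("side",[f(x,y,8,(300,150))],59.5)[0]))
print("tab0",sf(plane("side",[f(331,266,8,(300,150))],59.5)[0]))
# precise tab x-shift in side via row profile correlation
a=cv2.imread("pics/side0.png").astype(int);b=cv2.imread("pics/s17r.png").astype(int)
for r in range(183,190): print(r,a[r,336:346].mean(1).round().astype(int),b[r,323:334].mean(1).round().astype(int))
E
```

```text
tab (np.float64(-145.3), np.float64(51.1))
tabL (np.float64(-133.0), np.float64(51.1))
tabR (np.float64(-158.8), np.float64(50.7))
bar tip (np.float64(-148.2), np.float64(-11.4))
guide dark (np.float64(-148.5), np.float64(41.1))
guideR (np.float64(-165.6), np.float64(34.0))
tab0 top [(np.float64(-123.8), np.float64(88.5)), (np.float64(-159.2), np.float64(93.0)), (np.float64(-141.1), np.float64(90.4))]
tab now (np.float64(-157.2), np.float64(54.2))
tab0 (np.float64(-158.7), np.float64(94.2))
183 [148 138 105 107 144 148 115  88  87 116] [151 151 150 150 152 156 152 150 150 151 151]
184 [143 133 107 111 152 157 124  93  85 106] [151 151 150 148 146 160 160 152 149 150 150]
185 [136 134 121 117 144 159 143 115 104 114] [150 151 149 144 138 161 170 156 148 149 150]
186 [121 122 126 121 127 153 158 142 131 127] [150 150 150 143 128 148 155 148 147 148 149]
187 [116 100 100 103 100 114 125 124 112 101] [148 149 149 140 113 112 119 129 142 147 148]
188 [128 111  97  89  88  95  99  97  92  94] [137 137 142 137 109  97 103 121 141 147 147]
189 [145 137 120  96  89  94  99 105 107 120] [103 104 121 132 107  96  99 119 137 143 143]
```

The bolt is across: in the top crop its bar spans the channel behind blank 4 at (425–435, 174–250). The tab reads y ≈ 51–54 mm in the stop's frame (52 expected at full travel), and the row is tight against the stop. The arm is clear.

```bash
python3 - <<'E'
from h import *
t=cv2.imread("pics/s17r.png")
c=white(t,(298,188,326,217),195);d=plane("side",c,44)-ST;print("row x",(d@U).min().round(1),(d@U).max().round(1),"y",(d@V).min().round(1),(d@V).max().round(1))
show(); print(env.job_done())
E
```

```text
row x -136.6 -1.7 y -19.9 18.7
t 15.65 p [418.2 -88.5 147.8] stopframe -146.0 196.4 F [ 0.5 -0.1 -0.5] op 0.0
tool axes
 [[ 0.003 -0.196  0.981]
 [ 0.007  0.981  0.196]
 [-1.     0.006  0.004]]  z-angle to U deg -90.18
the job is handed in; nothing more can be done
None
```

I pushed the row home with closed fingertips on blank 4 only, then pushed the bolt across by its tab. After that I withdrew clear and handed the job in at about 15.7 s; no verdict is reported.

**Row:** the push took 2–3 N on the way and rose to a steady 18 N at the end stop. In the last side picture the row fills x = -136.6 to -1.7 mm and y = -19.9 to 18.7 mm in the stop's frame. That is home within measuring error, with no gap visible at the stop plate.

**Bolt:** the tab moved with about 1.7 N, then stopped hard at about 14 N. It reads y = 51 mm in the top view and 54 mm in the side view, against 52 mm at full travel. The two views disagree by about 3 mm, so I also relied on the hard stop and on seeing the bar across the channel behind blank 4.

**Disagreement:** the visible fingertips ended about 6 mm ahead of the TCP, not the stated 25 mm. I chose push heights that suited either case.

**Other things on the bench:** I saw no sign in the pictures that any of them had moved.

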